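# Let the round rosette down the roller track at its rocker gate

## Task

Two casting trays wait at the gates of the roller track. Press down the paddle of the rocking lever on the lane whose tray holds the round rosette and keep it down while that tray rolls under the raised gate to the end stop, then ease the paddle back up so that the gate comes down gently, without slamming, and shuts behind it. Work only the paddle: do not touch the trays or the gates, leave the square block's tray waiting behind its shut gate, and disturb nothing else on the bench.

Things in the scene. Friction and masses are not known exactly. Their poses are not given: they have to be found in the camera images.
- rack: Fixed two-lane gravity roller track, 420 x 305 mm. Origin: on the table, midway between the lanes, below the shut gates; x points up the lanes, y to the left lane, z up. Lane centres at y +73 (left) and -73 mm (right). Lanes fall 5.5 degrees towards the robot; roller tops at z 85 mm at the gates. End stop with buffers at x -175 mm. Side channels stand 14 mm above the rollers.
- tray_round: Loose plywood tray, 140 mm along the lane, 120 wide, 32 tall, 0.4 to 0.8 kg, with a ROUND plaster rosette (94 mm) in it. Origin: centre of its underside. It waits in either lane against the shut gate (track x about +73 mm); the sign of its track y tells the lane. With the gate up it rolls down by itself in 1 to 4 s to the end stop (track x about -105 mm).
- tray_square: The same tray with a SQUARE plaster block (84 mm) in it, waiting at the gate of the other lane.
- paddle_left (a point): Centre of the top face of the left lane's hand paddle: rubber-topped steel plate, 46 x 50 mm, on the robot's end of the left rocking lever, outside the track at track y +195 mm, about 160 mm above the table. It slopes 0.28 rad with the gate shut (robot-side edge higher), 0.28 rad the other way when fully down. Axes: the lever's (x up the lane, z up when shut).
- pivot_left (a point): Axis of the left rocking lever, parallel to track y, on a bracket outside the track at track x -95 mm, 125 mm above the table. The paddle's centre is 86 mm from it towards the robot, the gate 95 mm from it up the lane.
- lever_left (a joint): Angle of the left lever, rad: 0 = gate shut, 0.55 = paddle fully down at its stop (paddle 46 mm lower, gate 55 mm higher). The gate's weight shuts it: keeping the paddle down takes about 3 to 5 N; let go from there, the gate slams in about 0.2 s, faster than 3 rad/s. A tray passes under the gate from about 0.4 rad up.
- gate_left (a point): Middle of the lower edge of the left lane's steel gate: a blade 116 mm wide, 44 mm tall, under a cross bar 172 x 14 x 12 mm, fixed on the up-lane end of the left lever; shut, this edge is 4 mm above the rollers. Axes: the lever's.
- paddle_right (a point): Centre of the top face of the right lane's hand paddle: rubber-topped steel plate, 46 x 50 mm, on the robot's end of the right rocking lever, outside the track at track y -195 mm, about 160 mm above the table. It slopes 0.28 rad with the gate shut (robot-side edge higher), 0.28 rad the other way when fully down. Axes: the lever's (x up the lane, z up when shut).
- pivot_right (a point): Axis of the right rocking lever, parallel to track y, on a bracket outside the track at track x -95 mm, 125 mm above the table. The paddle's centre is 86 mm from it towards the robot, the gate 95 mm from it up the lane.
- lever_right (a joint): Angle of the right lever, rad: 0 = gate shut, 0.55 = paddle fully down at its stop (paddle 46 mm lower, gate 55 mm higher). The gate's weight shuts it: keeping the paddle down takes about 3 to 5 N; let go from there, the gate slams in about 0.2 s, faster than 3 rad/s. A tray passes under the gate from about 0.4 rad up.
- gate_right (a point): Middle of the lower edge of the right lane's steel gate: a blade 116 mm wide, 44 mm tall, under a cross bar 172 x 14 x 12 mm, fixed on the up-lane end of the right lever; shut, this edge is 4 mm above the rollers. Axes: the lever's.
- jar: Bystander: screw-top amber jar, 64 mm across, 85 mm tall. Origin: centre of its underside.
- small_cast: Bystander: loose round plaster rosette, 90 mm across, 23 mm thick, lying on the table. Origin: centre of its underside.
- mix_bowl: Bystander: black rubber mixing bowl, 124 mm across, 65 mm tall. Origin: centre of its underside.
- spatula: Bystander: steel spatula with a handle, 200 mm long, lying down. Origin: middle of the tool, on its underside.
- brush: Bystander: flat brush, 170 mm long, lying down in front of the track's low end. Origin: middle of the tool, on its underside.
- cup: Bystander: white plastic cup, 72 mm across, 80 mm tall. Origin: centre of its underside.
- mallet: Bystander: wooden mallet, 240 mm long, lying down. Origin: middle of the tool, on its underside.
There are look-alikes about, which are no part of the job. What is shaped like the tray_round but yellow is not meant.

How it is judged:
By the outcome, as a careful person would: the job done as asked, in the order asked, and still so for the second after the job is handed in, with the robot touching nothing.
It also fails if it takes over 40 s, if anything falls off the work surface, if the arm or the gripper's body presses on something with over 40 N, if the wrist force passes 120 N, or if a joint passes its speed limit or range.

## Robot

A 6-joint arm with a two-finger parallel gripper is mounted at the origin on the work surface. World frame = base frame: x ahead of the robot, y to its left, z up, the work surface at z = 0. Lengths are in m, angles in rad, forces in N, time in s.
With the tool pointing down it reaches from about 0.2 to 0.875 m from the base axis. Payload 3.4 kg.
Tool frame: the origin (TCP) lies on the centre line of the jaws, within the pads' length; the fingertips stand 17 mm ahead of it and the grasp point (between the pads) lies 2 mm behind it (arm.tcp_to_tips is the distance from the TCP to the fingertips, in m); z points along the fingers, y is the direction in which the jaws open and shut (so a half turn about z gives the same grasp; the last joint's range is limited). The gripper opens to 94 mm and grips with 3 to 60 N. Pads are 16 mm wide; open, the fingers measure 119 mm over their backs; the gripper's body (75 mm by 177 mm) begins 78 mm behind the grasp point.
Start: joints at [1.188, 0.276, 1.505, -0, 1.361, -0.121], TCP at [0.149, 0.555, 0.195] pointing down, gripper open.
Joint ranges: [-2.89, 2.89], [-0.75, 2.08], [0.22, 2.7], [-1.18, 4.32], [0.11, 2.71], [-2.7, 2.7]. Speed limits (rad/s): [2.57, 2.57, 3.14, 3.14, 3.14, 3.14].

## Interface

Orientations are given as a unit quaternion [x, y, z, w].
In Python, from bench import arm, imaging, finder gives the robot as it stands. The module is installed in compiled form; this text tells all that it offers.
- The arm moves only by the tool carry_out, never from a script. Its argument "plan" is a list of rows, each a list of 7 numbers: the gripper command: -1 is shut, 1 is fully open, values between are in proportion, then the shift along the world's x, y, z in mm, then the turn, a rotation vector about the world's x, y, z in degrees. A call has 1 to 20 rows; each row shifts and turns the pose as measured when the row begins; what a row does not reach is not made up. A row lasts 1/8 s, in which the tool goes at most 62.5 mm and 10.7 degrees, less where a joint would pass 70% of its speed; a pose out of reach is approached as far as the arm can. A call is refused whole if a number of a shift passes 62.5 or a number of a turn 10.7, either way. A call with a gripper value outside its range is refused whole. The fingers move at their own pace and stop on an object; "force" is the grip in N (left out, the last holds). Time passes only in rows, so rows that do not move let the fingers close. It gives the time, the measured TCP pose, the force and the opening at its end, in the units of the state.
- arm.get_obs(): the state, without advancing time (a new reading comes with each control period).
- imaging.capture(name): name is "scene" or "top"; returns the picture (480x640x3 uint8, blue, green, red); there is no depth.
- imaging.camera_model(name): a dict with "intrinsics" (3x3 intrinsics, pixels), "rvec" (rotation vector, rad) and "tvec" (3), from world to camera coordinates, as OpenCV has them. Camera axes: x right, y down, z forward; pixel columns grow to the right and rows downward; lengths in m; the calibration is good to about 2 mm. A picture is of the moment at which its call begins. camera_model takes no time and is no camera call.
- arm.finish_job(): hands the job in, once; it reports no verdict.
Trained networks look in the newest picture that a camera, given by its name, has taken for a name from the list of things; names that differ only in an ending like _2 or _b are one class to them, and where a whole thing is asked for, a point or a joint stands for the part that bears it (a point fixed in the world has none). Each returns a list of dicts, best first, with "conf" (0 to 1); they miss things now and then, are a little off and sometimes report something else, mostly with a low value. They report only what shows in the picture. A call takes as long as a camera call. They do not tell look-alikes from the thing itself.
- finder.search_frame(camera, label): "at" ([column, row] in pixels, amid what is visible of it).
- finder.mark_of(camera, label): "at" ([column, row] in pixels: a listed point, or the origin of a listed thing).
The state is a dict: "clock": time; "joint_pos": joint angles; "dq": joint speeds; "joint_efforts": joint torques, N m; "position": TCP position; "tool_rot": TCP orientation; "force": force on the tool from outside, world axes, zero at the start; "ft_torque": the same for the moment, N m; "opening": finger opening in m.
Only numpy, scipy, OpenCV 4.12 (cv2) and the standard library are available. Lean on these libraries where they do the work, as an engineer would, in place of code of your own. Each camera call takes 0.05 s, during which the arm holds its last target.

## Working session

There is one attempt and no reset: what is moved stays moved. The work goes in short steps, Python scripts to look and compute and a tool call to move; the robot and the scene stay as the last step left them, time stands still between calls to the robot, and variables do not carry over. Pictures are saved under pics/ and viewed, and the job is handed in when it is done.

Besides the shell and the picture viewer there is one more tool, called after ">>>" in YAML: its name, and indented under it one key for each argument. carry_out: Moves the arm, as the interface text tells. Its arguments: {"type":"object","properties":{"plan":{"type":"array","items":{"type":"array","items":{"type":"number"}}},"force":{"type":"number"}},"required":["plan"]}

```bash
mkdir -p pics; cat > h.py <<'E'
import numpy as np, cv2
from bench import arm, imaging, finder
def cam(n):
    m=imaging.camera_model(n); K=np.array(m["intrinsics"],float); R=cv2.Rodrigues(np.array(m["rvec"],float))[0]; t=np.array(m["tvec"],float).ravel()
    return K,R,t
def ray(n,px):
    K,R,t=cam(n); d=R.T@np.linalg.inv(K)@np.array([px[0],px[1],1.]); return -R.T@t,d
def atz(n,px,z):
    c,d=ray(n,px); return c+d*(z-c[2])/d[2]
def proj(n,p):
    K,R,t=cam(n); q=K@(R@np.array(p)+t); return q[:2]/q[2]
def tri(pa,pb,a="scene",b="top"):
    c1,d1=ray(a,pa);c2,d2=ray(b,pb)
    s=np.linalg.lstsq(np.c_[d1,-d2],c2-c1,rcond=None)[0]
    p,q=c1+s[0]*d1,c2+s[1]*d2
    return (p+q)/2,np.linalg.norm(p-q)
E
python3 - <<'E'
from h import *
for n in("scene","top"):
    cv2.imwrite(f"pics/{n}0.png",imaging.capture(n))
    K,R,t=cam(n); print(n,-R.T@t,K[0,0])
for l in["tray_round","tray_square","rack","paddle_left","paddle_right","pivot_left","pivot_right","gate_left","gate_right"]:
    r={}
    for n in("scene","top"):
        r[n]=finder.mark_of(n,l); print(l,n,[(np.round(x["at"],1).tolist(),round(x["conf"],2)) for x in r[n][:3]])
    if r["scene"] and r["top"]:
        print("   ",*tri(r["scene"][0]["at"],r["top"][0]["at"]))
print(arm.get_obs())
E
```

```text
scene [1.22513468 0.57097893 1.10226682] 528.4637656764086
top [ 0.48202024 -0.01211124  1.18636642] 481.7050656720768
tray_round scene [([168.5, 252.7], 0.78)]
tray_round top [([335.6, 186.3], 0.61)]
    [ 0.79223012 -0.08978473  0.1670568 ] 0.19685673458006803
tray_square scene [([292.4, 304.4], 0.93)]
tray_square top [([271.7, 179.0], 0.8)]
    [0.74689941 0.11385846 0.09817401] 0.009058450134221225
rack scene [([273.6, 200.9], 0.39)]
rack top [([301.5, 220.1], 0.83)]
    [0.64364075 0.01230876 0.28250526] 0.06727299499894726
paddle_left scene [([407.4, 257.5], 0.76)]
paddle_left top [([202.7, 278.3], 0.82), ([297.1, 329.9], 0.41)]
    [0.51210294 0.2528573  0.1571337 ] 0.0015445394071025482
paddle_right scene [([294.9, 172.7], 0.84)]
paddle_right top [([381.9, 302.4], 0.58)]
    [ 0.46646941 -0.13055499  0.15759415] 0.002769634816189573
pivot_left scene [([383.0, 283.7], 0.7)]
pivot_left top [([214.6, 243.3], 0.76)]
    [0.5893139  0.23991831 0.12499669] 0.004408320221019421
pivot_right scene [([274.7, 201.1], 0.58)]
pivot_right top [([383.5, 264.4], 0.73)]
    [ 0.54740006 -0.13
[... 236 characters left out ...]
015469] 0.40781254012474344
{'clock': 1.0, 'joint_pos': array([ 1.18797590e+00,  2.75888222e-01,  1.50489197e+00,  4.59646157e-06,
        1.36069318e+00, -1.20973188e-01]), 'dq': array([-0.00115189,  0.00106844,  0.00045566, -0.00016898,  0.00031481,
       -0.00079695]), 'joint_efforts': array([ 2.51387164e-04, -4.04466319e+01, -2.37508678e+01,  7.01467227e-02,
        2.46761955e-02,  3.39527872e-06]), 'position': array([0.1488522 , 0.5554433 , 0.19460294]), 'tool_rot': array([1.30550387e-01, 9.91441674e-01, 5.83206028e-05, 1.26886211e-05]), 'force': array([ 0.5412845 ,  0.10662494, -0.49013341]), 'ft_torque': array([-0.00603563,  0.01390731,  0.01300743]), 'opening': 0.09410960061691785}
```

View pics/scene0.png

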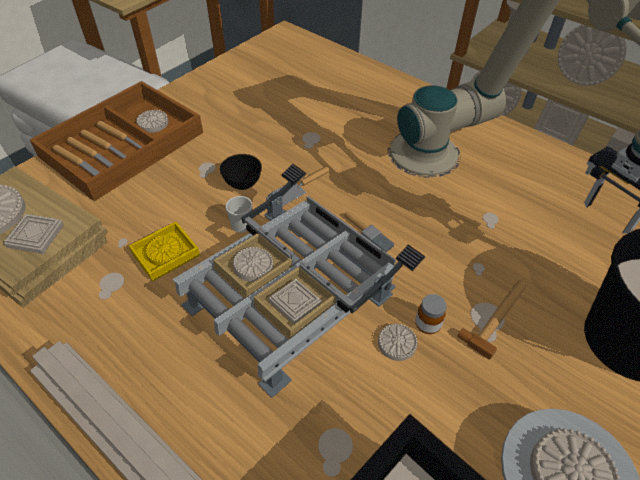

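View pics/top0.png

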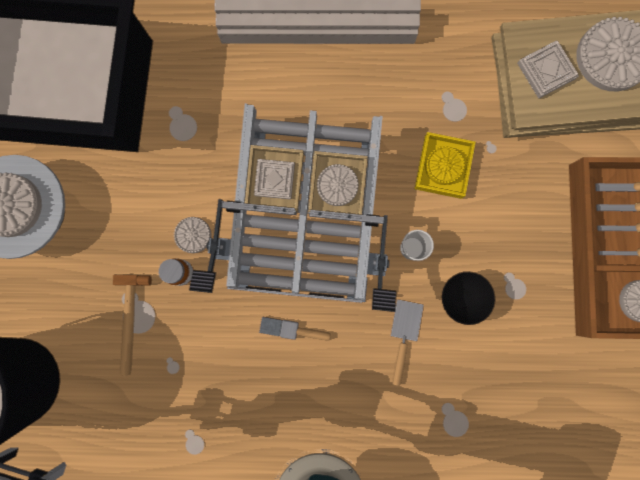

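The rosette tray is in the right lane: top image (338,184), scene (252,262). The square block is in the left lane, top (273,179). The yellow look-alike sits off the track. So the paddle to press is the right one, top (384,299), scene (293,173). I'll check its position by fitting the rack model.

```bash
python3 - <<'E'
from h import *
from scipy.optimize import least_squares
P={"paddle_left":(-.178,.195,.160),"paddle_right":(-.178,-.195,.160),"pivot_left":(-.095,.195,.125),"pivot_right":(-.095,-.195,.125)}
ob=[("paddle_left","scene",(407.4,257.5)),("paddle_left","top",(202.7,278.3)),("paddle_right","scene",(294.9,172.7)),("paddle_right","top",(381.9,302.4)),
("pivot_left","scene",(383,283.7)),("pivot_left","top",(214.6,243.3)),("pivot_right","scene",(274.7,201.1)),("pivot_right","top",(383.5,264.4))]
def W(v,p):
    c,s=np.cos(v[2]),np.sin(v[2]); return np.array([v[0]+c*p[0]-s*p[1],v[1]+s*p[0]+c*p[1],p[2]])
f=lambda v:np.concatenate([proj(n,W(v,P[l]))-px for l,n,px in ob])
r=least_squares(f,[.666,.04,-.119],loss="soft_l1",f_scale=2); v=r.x
print(v,f(v).round(1))
for l in P: print(l,W(v,P[l]).round(4))
for n in("scene","top"):
    im=cv2.imread(f"pics/{n}0.png")
    for p in list(P.values())+[(.073,-.073,.09),(.073,.073,.09),(0,-.073,.14),(-.175,0,.1)]:
        cv2.circle(im,tuple(int(round(a)) for a in proj(n,W(v,p))),2,(0,0,255),-1)
    y0,y1,x0,x1=(140,360,160,440) if n=="scene" else (100,340,180,440)
    cv2.imwrite(f"pics/{n}fit.png",cv2.resize(im[y0:y1,x0:x1],None,fx=2.3,fy=2.3))
E
```

```text
[ 0.66508026  0.04114577 -0.11595162] [ 1.8 -0.6 -1.3  0.3  0.3 -1.   1.3 -0.   0.1  2.5 -3.4 -1.2 -3.  -4.8
  2.2  0. ]
paddle_left [0.5108 0.2554 0.16  ]
paddle_right [ 0.4657 -0.132   0.16  ]
pivot_left [0.5933 0.2458 0.125 ]
pivot_right [ 0.5482 -0.1416  0.125 ]
```

View pics/topfit.png

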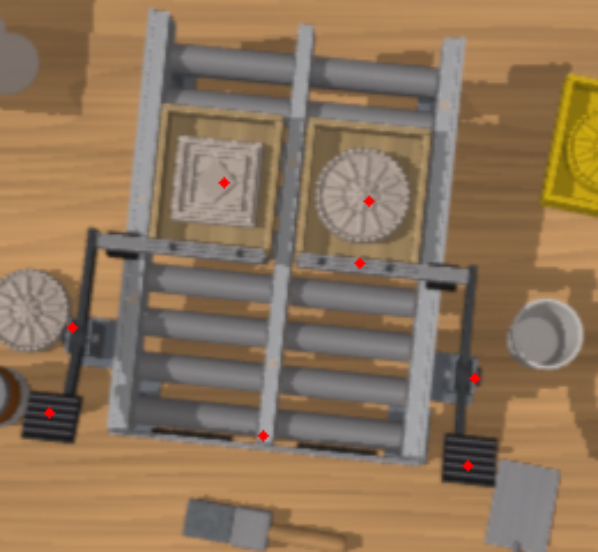

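View pics/scenefit.png

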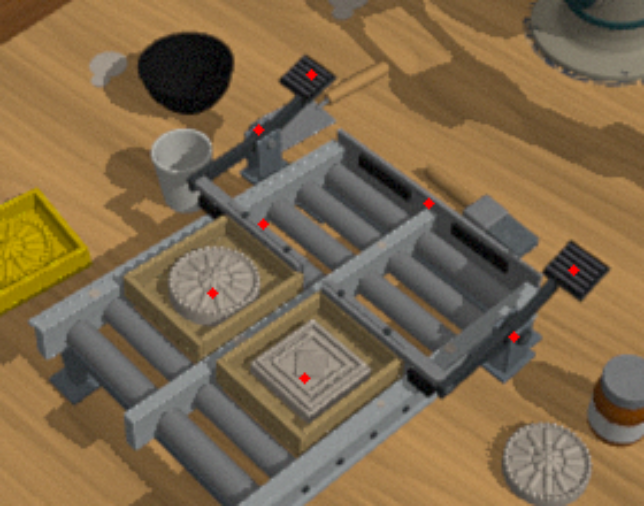

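>>> carry_out:
  plan:
    - [-1,12,-25,20,0,0,0]
    - [-1,23,-49,20,0,0,0.6]
    - [-1,23,-49,15,0,0,0.6]
    - [-1,23,-49,10,0,0,0.6]
    - [-1,23,-49,5,0,0,0.6]
    - [-1,23,-49,0,0,0,0.6]
    - [-1,23,-49,0,0,0,0.6]
    - [-1,23,-49,0,0,0,0.6]
    - [-1,23,-49,0,0,0,0.6]
    - [-1,23,-49,0,0,0,0.6]
    - [-1,23,-49,0,0,0,0.6]
    - [-1,23,-49,0,0,0,0.6]
    - [-1,23,-49,0,0,0,0.6]
    - [-1,12,-25,0,0,0,0.6]
    - [-1,0,0,0,0,0,0]

```text
clock: 2.88
position: [0.4564, -0.1033, 0.2681]
tool_rot: [0.06, 0.998, 0.002, 0.007]
force: [1.0, 0.4, -0.4]
opening: 0.0003
```

>>> carry_out:
  plan:
    - [-1,12,-30,-30,0,0,0]
    - [-1,0,0,-33,0,0,0]
    - [-1,0,0,0,0,0,0]

```text
clock: 3.25
position: [0.4679, -0.1311, 0.2049]
tool_rot: [0.059, 0.998, 0.003, 0.007]
force: [-1.1, -0.2, 0.3]
opening: 0.0004
```

```bash
python3 - <<'E'
from h import *
o=arm.get_obs(); print(o["clock"],o["position"],o["force"])
a=cv2.resize(imaging.capture("scene")[120:320,200:420],None,fx=2,fy=2);b=cv2.resize(imaging.capture("top")[160:360,280:480],None,fx=2,fy=2)
cv2.imwrite("pics/app.png",np.hstack([a,b]))
E
```

```text
3.25 [ 0.46786558 -0.13110452  0.20485244] [-1.13356749 -0.19128298  0.33784137]
```

View pics/app.png

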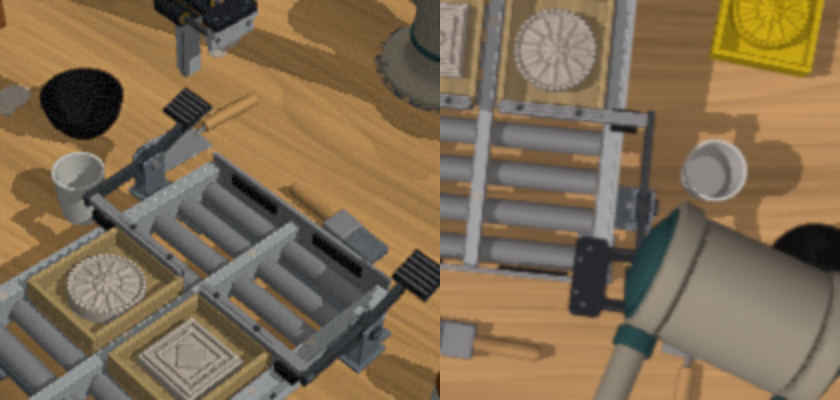

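The fingertips sit straight above the right paddle: fingertip at crop (188,72), paddle at (187,108). Now I'll press.

>>> carry_out:
  plan:
    - [-1,0,-1,-15,0,0,0]
    - [-1,0,0,-9,0,0,0]
    - [-1,0,0,-5,0,0,0]
    - [-1,0,0,-5,0,0,0]

```text
clock: 3.85
position: [0.4717, -0.1326, 0.1749]
tool_rot: [0.058, 0.998, 0.001, 0.013]
force: [-0.0, -0.7, 0.1]
opening: 0.0002
```

>>> carry_out:
  plan:
    - [-1,-2,0,-4,0,0,0]
    - [-1,-1,0,-4,0,0,0]
    - [-1,0,0,-4,0,0,0]

```text
clock: 4.22
position: [0.4686, -0.1327, 0.1621]
tool_rot: [0.058, 0.998, 0.001, 0.014]
force: [-0.2, 0.2, 0.7]
opening: 0.0009
```

```bash
python3 - <<'E'
from h import *
o=arm.get_obs(); print(o["clock"],o["position"],o["force"],o["ft_torque"])
cv2.imwrite("pics/c1.png",cv2.resize(imaging.capture("scene")[120:320,200:420],None,fx=3,fy=3))
E
```

```text
4.225 [ 0.46856084 -0.13270395  0.16213755] [-0.2111181   0.21424924  0.68072371] [ 0.00746118 -0.00032742  0.0171172 ]
```

View pics/c1.png

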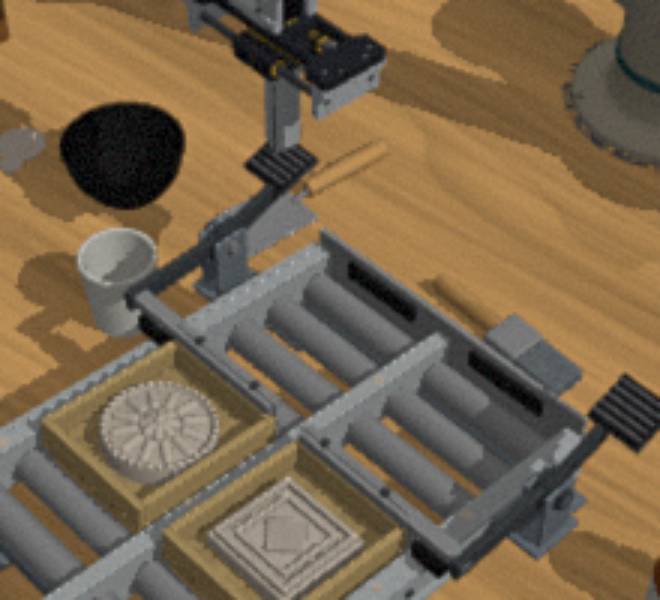

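```bash
python3 - <<'E'
from h import *
from scipy.spatial.transform import Rotation as R
o=arm.get_obs(); tip=o["position"]+R.from_quat(o["tool_rot"]).apply([0,0,.017]);print(tip,(proj("scene",tip)-[200,120])*3)
a=imaging.capture("scene")[150:200,260:330]; b=cv2.imread("pics/scene0.png")[150:200,260:330]
cv2.imwrite("pics/c2.png",np.vstack([cv2.resize(q,None,fx=6,fy=6,interpolation=cv2.INTER_CUBIC) for q in (b,a)]))
print((proj("scene",tip)-[260,150])*6)
E
```

```text
[ 0.46865018 -0.13252596  0.14457405] [283.28437464 169.46125911]
[206.56874927 158.92251822]
```

View pics/c2.png

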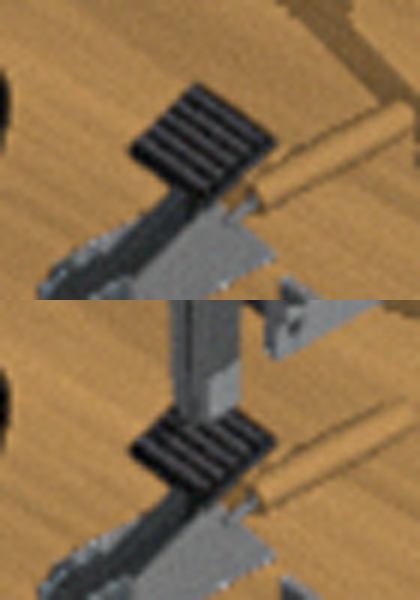

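```bash
python3 - <<'E'
from h import *
print(arm.tcp_to_tips, arm.get_obs()["position"], [a for a in dir(arm) if a[0]!='_'])
for z in (.145,.15,.155,.16,.165): print(z,(proj("scene",[.4686,-.1326,z])-[260,150])*6,(proj("scene",[.4606,-.1326,z])-[260,150])*6)
E
```

```text
0.017 [ 0.4683198  -0.13254373  0.1618576 ] ['Unreachable', 'finish_job', 'get_obs', 'tcp_to_tips']
0.145 [206.49680366 158.07755948] [218.52485416 148.7015623 ]
0.15 [206.23432465 149.70376512] [218.2954658  140.32684875]
0.155 [205.97042671 141.28470293] [218.06484099 131.90699405]
0.16 [205.70509831 132.82000485] [217.83296971 123.44163221]
0.165 [205.43832777 124.30929882] [217.59984184 114.93039332]
```

>>> carry_out:
  plan:
    - [-1,0,0,-3,0,0,0]
    - [-1,0,0,-3,0,0,0]
    - [-1,0,0,-3,0,0,0]

```text
clock: 4.7
position: [0.4684, -0.1327, 0.153]
tool_rot: [0.058, 0.998, 0.001, 0.013]
force: [-1.0, 0.4, 3.8]
opening: 0.0007
```

```bash
python3 - <<'E'
from h import *
o=arm.get_obs(); print(o["clock"],o["position"],o["force"],o["ft_torque"])
a=imaging.capture("scene")
cv2.imwrite("pics/c3.png",np.hstack([cv2.resize(a[150:200,260:330],None,fx=6,fy=6,interpolation=cv2.INTER_CUBIC),cv2.resize(a[180:330,160:300],None,fx=2,fy=2)]))
E
```

```text
4.7 [ 0.46844556 -0.13274913  0.15295819] [-0.99043182  0.36240876  3.76965416] [0.03978135 0.38796053 0.02452905]
```

View pics/c3.png

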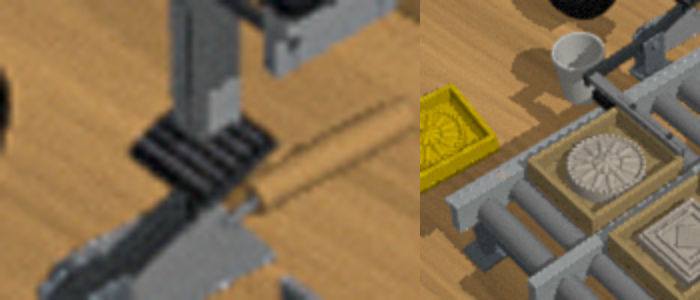

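Contact at 3.8 N on the paddle, with the finger at the paddle centre in the picture, crop (205,140). I'll go on pressing.

>>> carry_out:
  plan:
    - [-1,0,0,-4,0,0,0]
    - [-1,0,0,-5,0,0,0]
    - [-1,0,0,-5,0,0,0]

```text
clock: 5.12
position: [0.4672, -0.1328, 0.1386]
tool_rot: [0.058, 0.998, 0.0, 0.012]
force: [-2.8, -0.3, 4.3]
opening: 0.0005
```

```bash
python3 - <<'E'
from h import *
o=arm.get_obs(); print(o["clock"],o["position"],o["force"],o["ft_torque"])
a=imaging.capture("scene")
cv2.imwrite("pics/c4.png",np.hstack([cv2.resize(a[150:200,260:330],None,fx=6,fy=6,interpolation=cv2.INTER_CUBIC),cv2.resize(a[180:330,160:330],None,fx=2,fy=2)]))
E
```

```text
5.125 [ 0.46716289 -0.13278516  0.138562  ] [-2.78999456 -0.3303765   4.26370439] [ 0.03600774  0.62723479 -0.00337161]
```

View pics/c4.png

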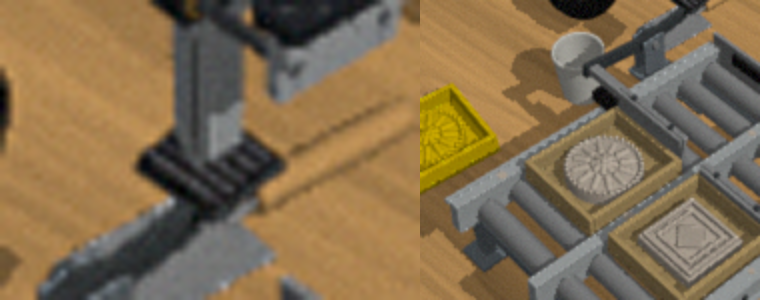

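>>> carry_out:
  plan:
    - [-1,0,0,-8,0,0,0]
    - [-1,0,0,-8,0,0,0]
    - [-1,0,0,-8,0,0,0]
    - [-1,0,0,-5,0,0,0]
    - [-1,0,0,0,0,0,0]

```text
clock: 5.8
position: [0.4662, -0.1327, 0.1066]
tool_rot: [0.058, 0.998, 0.0, 0.011]
force: [-3.7, 0.3, 8.5]
opening: -0.0001
```

```bash
python3 - <<'E'
from h import *
o=arm.get_obs(); print(o["clock"],o["position"],o["force"],o["ft_torque"])
a=imaging.capture("scene")
cv2.imwrite("pics/c5.png",np.hstack([cv2.resize(a[150:200,260:330],None,fx=6,fy=6,interpolation=cv2.INTER_CUBIC),cv2.resize(a[180:330,160:330],None,fx=2,fy=2)]))
E
```

```text
5.8 [ 0.46617699 -0.13270127  0.106597  ] [-3.74081815  0.30981765  8.50366815] [ 0.00582634  0.6974025  -0.01797265]
```

View pics/c5.png

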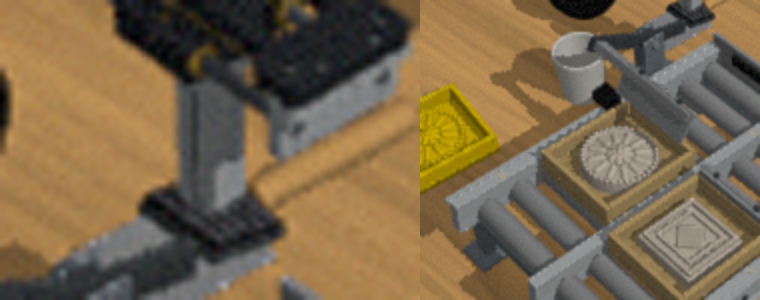

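The paddle is at its stop (8.5 N), the gate is up, and the tray has begun to roll. I'll hold it there.

>>> carry_out:
  plan:
    - [-1,0,0,-0.5,0,0,0]
    - [-1,0,0,-0.5,0,0,0]
    - [-1,0,0,-0.5,0,0,0]
    - [-1,0,0,-0.5,0,0,0]
    - [-1,0,0,-0.5,0,0,0]
    - [-1,0,0,-0.5,0,0,0]
    - [-1,0,0,-0.5,0,0,0]
    - [-1,0,0,-0.5,0,0,0]

```text
clock: 6.85
position: [0.4662, -0.1327, 0.1066]
tool_rot: [0.057, 0.998, -0.0, 0.012]
force: [-4.8, 0.1, 8.0]
opening: 0.0005
```

```bash
python3 - <<'E'
from h import *
o=arm.get_obs(); print(o["clock"],o["position"],o["force"])
a=imaging.capture("scene")
cv2.imwrite("pics/c6.png",cv2.resize(a[140:330,160:400],None,fx=3,fy=3))
E
```

```text
6.85 [ 0.46620892 -0.13274371  0.10656797] [-4.80816675  0.08767329  8.00877407]
```

View pics/c6.png

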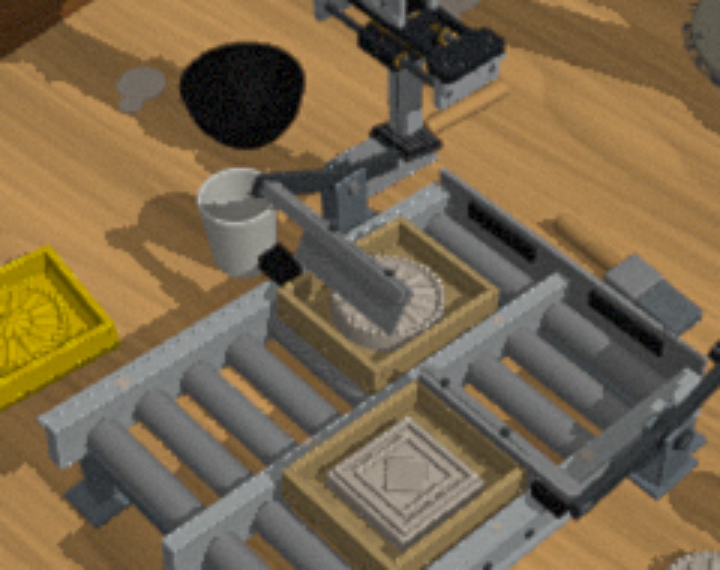

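The round tray is halfway under the raised gate. I'll keep holding.

>>> carry_out:
  plan:
    - [-1,0,0,-0.5,0,0,0]
    - [-1,0,0,-0.5,0,0,0]
    - [-1,0,0,-0.5,0,0,0]
    - [-1,0,0,-0.5,0,0,0]
    - [-1,0,0,-0.5,0,0,0]
    - [-1,0,0,-0.5,0,0,0]
    - [-1,0,0,-0.5,0,0,0]
    - [-1,0,0,-0.5,0,0,0]
    - [-1,0,0,-0.5,0,0,0]
    - [-1,0,0,-0.5,0,0,0]
    - [-1,0,0,-0.5,0,0,0]
    - [-1,0,0,-0.5,0,0,0]
    - [-1,0,0,-0.5,0,0,0]
    - [-1,0,0,-0.5,0,0,0]
    - [-1,0,0,-0.5,0,0,0]
    - [-1,0,0,-0.5,0,0,0]
    - [-1,0,0,-0.5,0,0,0]
    - [-1,0,0,-0.5,0,0,0]

```text
clock: 9.15
position: [0.4663, -0.1328, 0.1065]
tool_rot: [0.057, 0.998, -0.001, 0.014]
force: [-3.8, 1.2, 8.3]
opening: 0.0003
```

```bash
python3 - <<'E'
from h import *
o=arm.get_obs(); print(o["clock"],o["position"],o["force"])
a=imaging.capture("scene")
cv2.imwrite("pics/c7.png",cv2.resize(a[140:330,160:400],None,fx=3,fy=3))
E
```

```text
9.15 [ 0.46626057 -0.13277538  0.10653158] [-3.8092825   1.15989341  8.32624401]
```

View pics/c7.png

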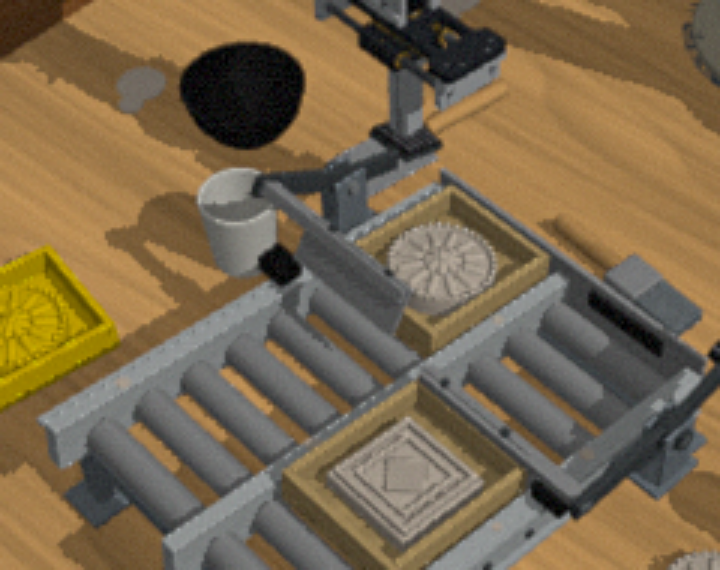

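The tray is against the end stop at crop (440,265), clear of the gate. Now I'll ease the paddle up.

>>> carry_out:
  plan:
    - [-1,0,0,2,0,0,0]
    - [-1,0,0,2,0,0,0]
    - [-1,0,0,2,0,0,0]
    - [-1,0,0,2,0,0,0]
    - [-1,0,0,2,0,0,0]
    - [-1,0,0,2,0,0,0]
    - [-1,0,0,2,0,0,0]
    - [-1,0,0,2,0,0,0]
    - [-1,0,0,2,0,0,0]
    - [-1,0,0,2,0,0,0]
    - [-1,0,0,2,0,0,0]
    - [-1,0,0,2,0,0,0]
    - [-1,0,0,2,0,0,0]
    - [-1,0,0,2,0,0,0]
    - [-1,0,0,2,0,0,0]
    - [-1,0,0,2,0,0,0]

```text
clock: 11.2
position: [0.4698, -0.1331, 0.141]
tool_rot: [0.057, 0.998, -0.001, 0.018]
force: [0.2, 0.2, 1.8]
opening: 0.0004
```

>>> carry_out:
  plan:
    - [-1,0,0,1.5,0,0,0]
    - [-1,0,0,1.5,0,0,0]
    - [-1,0,0,1.5,0,0,0]
    - [-1,0,0,1.5,0,0,0]
    - [-1,0,0,1.5,0,0,0]
    - [-1,0,0,1.5,0,0,0]
    - [-1,0,0,1.5,0,0,0]
    - [-1,0,0,1.5,0,0,0]
    - [-1,0,0,1.5,0,0,0]
    - [-1,0,0,1.5,0,0,0]

```text
clock: 12.45
position: [0.4696, -0.133, 0.1564]
tool_rot: [0.057, 0.998, -0.001, 0.017]
force: [0.6, 0.3, 0.2]
opening: 0.0004
```

```bash
python3 - <<'E'
from h import *
o=arm.get_obs(); print(o["clock"],o["position"],o["force"])
a=imaging.capture("scene")
cv2.imwrite("pics/c8.png",cv2.resize(a[140:330,160:400],None,fx=3,fy=3))
E
```

```text
12.45 [ 0.46961391 -0.13298846  0.1563756 ] [0.55668511 0.26756804 0.22230034]
```

View pics/c8.png

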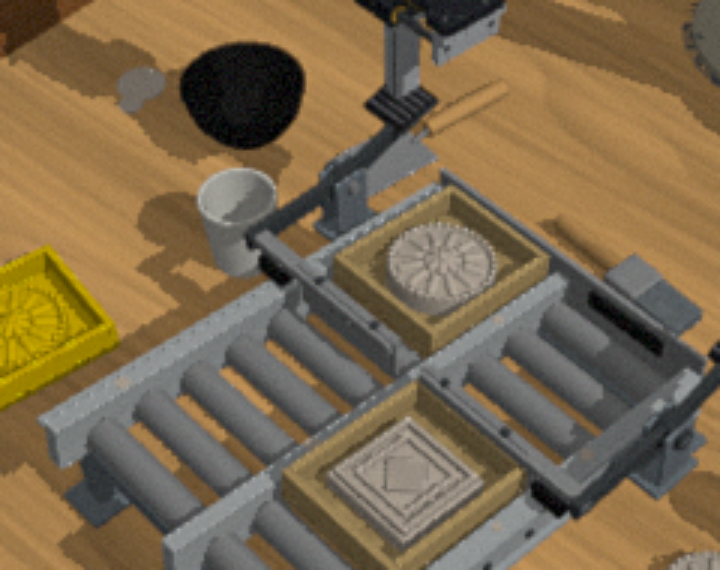

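The gate is shut, crop (330,310), and the contact force is gone. I'll back off upwards, slowly at first.

>>> carry_out:
  plan:
    - [-1,0,0,2,0,0,0]
    - [-1,0,0,4,0,0,0]
    - [-1,0,0,10,0,0,0]
    - [-1,0,0,25,0,0,0]
    - [-1,0,0,40,0,0,0]
    - [-1,0,0,0,0,0,0]
    - [-1,0,0,0,0,0,0]

```text
clock: 13.38
position: [0.4688, -0.1328, 0.2414]
tool_rot: [0.057, 0.998, -0.001, 0.017]
force: [-0.3, 0.9, -0.4]
opening: 0.0005
```

```bash
python3 - <<'E'
from h import *
o=arm.get_obs(); print(o["clock"],o["position"],o["force"])
a=imaging.capture("scene"); b=cv2.imread("pics/scene0.png")
r=[cv2.resize(q[140:340,150:440],None,fx=1.37,fy=1.37) for q in (b,a)]
cv2.imwrite("pics/c9.png",np.hstack(r))
E
```

```text
13.375 [ 0.46883924 -0.13275847  0.2414426 ] [-0.31320836  0.88634266 -0.38002219]
```

View pics/c9.png

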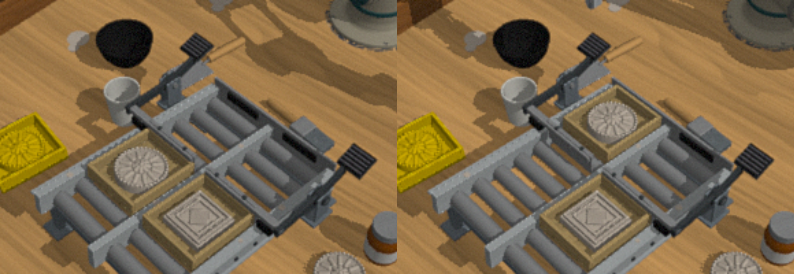

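The round tray is at the end stop, the gate is shut, everything else is unchanged, and the robot is clear.

```bash
python3 -c "
from bench import arm
print(arm.finish_job())"
```

```text
the job is handed in; nothing more can be done
None
```

The round rosette's tray is at the end stop in the right lane, and its gate is shut behind it. I pressed the right paddle to its stop with the closed fingertips (about 8 N) and held it for about 3.4 s while the tray rolled down. I then eased the paddle up over about 3.3 s, until the contact force was near zero, and backed off. I handed the job in at about 13.4 s.

**Last checks:**
- **Final picture:** the right gate looks shut and its paddle is back up. The square block's tray is still behind its shut gate. The bystanders that show in that picture (the jar and small cast only partly) look where they were. The mallet was outside the crop, so I did not check it.
- **Robot:** it ended clear, about 85 mm above the paddle, with force readings within noise.

**Did not agree:**
- **Contact height:** the fingertips met the paddle with the TCP about 20 mm lower than the given tip length and paddle height predict. I went by the force and the pictures instead.
- **Wrist moment:** it read higher than I expected while pressing (0.4 to 0.7 N m). I saw no other contact in the pictures.
- **Gate speed:** I did not measure it. "Gently" rests on the slow, stepped release.

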